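Put the nut driver away in the tool case with the folding lid stay

TASK

Raise the lid of the tool case until its folding stay locks and holds it open by itself, then lay the nut driver flat in the large rear bay and let go of it. Then break the stay's joint by its black knob and lower the lid under control, never letting it drop, until it is fully shut. Leave the other things on the bench where they are.

Things in the scene. Friction and masses are not known exactly. Their poses are not given: they have to be found in the camera images.
- tool_case: grey tool case fixed to the bench, 180 mm deep (x) x 240 mm wide (y), rim 70 mm high, walls 6 mm. Origin: centre of its underside; +x from front to rear (hinge) side, +y to its left seen from the front, z up. Inside floor 8 mm up; a low divider (centre x = -36 mm, top z = 24 mm) parts a narrow front bay, which holds a spanner, from the large empty rear bay
- case_lid (a joint): lid angle, rad: 0 shut, grows as the front edge rises. The lid (180 x 240 x 18 mm, about 0.6 kg) covers the whole case and falls if not held or propped. The unfolded stay stops it at 1.30; locked it rests at about 1.29, sloping over the rear half of the opening
- stay_knee (a joint): knee of the stay, rad: 0 folded (lid shut), 2.55 links straight, 2.73 at its stop past straight (locked: over 2.65). A light spring urges it to the stop: pull the lid up firmly against the stay (about 10 N), then let it sink a little, and the knee sets over. Only pulling the knob back through straight frees the lid
- lid_handle (a point): middle of the lid's bar handle: round bar, 12 mm diameter, along the case's y, 98 mm clear between its two arms, 42 mm in front of the lid's front edge (222 mm from the hinge axis and 9 mm above it, lid shut); 36 mm gap between bar and lid. Can be pinched from above; the bar turns between the fingers as the lid swings
- lid_hinge (a point): middle of the lid's hinge axis, which runs along the case's y, 90 mm behind the case's centre and 72 mm above the bench
- stay_knob (a point): middle of the free-turning black knob on the stay's knee: a sleeve of 14 mm diameter, 49 mm clear length along the case's y, between collars of 20 and 22 mm, outside the case's right-hand (-y) wall. Centre 167 mm from the case's middle plane (47 mm out from the wall); the stay's links run 2 to 12 mm out from the wall
- stay_pivot (a point): point on the stay's lower pivot axis (case x = -10, z = 32 mm), level in y with stay_knob. The knob moves round it at 79 mm radius: locked, it is some 125 degrees from the forward direction (-x), measured upward; pulled forward over the top it comes down to 17 degrees, lid shut. The lid follows the knob all the way down, faster near the end; freeing the lock takes a few N
- rear_bay (a point): middle of the floor of the rear bay (rubber liner, top at z = 10 mm, look only: things rest on the floor at 8 mm). The bay is 117 mm (x) by 228 mm (y), its walls 62 mm high at the rear and sides
- driver_mid (a point): middle, half-way up, of the nut driver (red handle, steel shank with socket), 147 mm long along its y, lying on the bench at first. The handle is towards +y (from -2 to 74 mm, 18 mm wide across x, 24 mm high); the shank, 8 to 11 mm thick, towards -y; it balances about 24 mm on the handle side of this point
- screwdriver: black-handled screwdriver, 192 mm long, a bystander; origin: centre of its underside
- label_tape: roll of tape, 100 mm across, 25 mm high, a bystander; origin: centre of its underside
- beaker: glass beaker, 55 mm across, 71 mm high, a bystander; origin: centre of its underside
- lab_timer: desk timer, 63x68x57 mm, a bystander; origin: centre of its underside
- film_box: small carton, 57x101x53 mm, a bystander; origin: centre of its underside
- marker: marker pen, 128 mm long, a bystander; origin: centre of its underside

How it is judged:
By the outcome, as a careful person would: the job done as asked, in the order asked, and still so for the second after the job is handed in, with the robot touching nothing.
It also fails if it takes over 72 s, if anything falls off the work surface, if the arm or the gripper's body presses on something with over 40 N, if the wrist force passes 120 N, or if a joint passes its speed limit or range.

ROBOT

A 6-joint arm with a two-finger parallel gripper is mounted at the origin on a cart in front of the work surface, level with it; the furniture and walls round the work are solid. World frame = base frame: x ahead of the robot, y to its left, z up, the work surface at z = 0. Lengths are in mm, angles in rad, forces in N, time in s.
With the tool pointing down it reaches from about 325 to 900 mm from the base axis. Payload 6.1 kg.
Tool frame: the origin (TCP) lies at the very end of the fingers, on their centre line; the grasp point (between the pads) lies 19 mm behind it; z points along the fingers, y is the line along which they close (so a half turn about z gives the same grasp; the last joint's range is limited). The gripper opens to 85 mm and grips with 20 to 120 N. Pads are 22 mm wide; open, the fingers measure 114 mm over their backs; the gripper's body (76 mm by 85 mm) begins 54 mm behind the grasp point. The pads swing forward as they close: fully open they stand 13 mm farther back than shut.
Start: joints at [1.156, 0.22, 1.526, -0, 1.395, -0.126], TCP at [178, 599.109, 231.3] pointing down, gripper open.
Joint ranges: [-2.98, 2.98], [-0.91, 2.08], [0.09, 2.57], [-1.24, 4.39], [0.2, 2.65], [-2.68, 2.68]. Speed limits (rad/s): [2.57, 2.57, 3.01, 3.14, 3.14, 3.14].

INTERFACE

Orientations are given as a unit quaternion [x, y, z, w].
In Python, from rig import * gives the robot as it stands.
- The arm moves only by the tool jog_arm, never from a script. Its argument "motion" is a list that holds one entry, the list of rows, each a list of 7 numbers: the shift along the tool's x, y, z in m, then the turn, a rotation vector about the tool's x, y, z in degrees, then the opening in per cent of the stroke, from 0 (shut) to 100 (fully open). A call has 1 to 12 rows; each row is the pose to reach, as a shift and turn from the pose commanded when the call began, along the tool's axes at that moment; what a row does not reach only later rows make up. A row lasts 1/8 s, in which the tool goes at most 62.5 mm and 10.7 degrees, less where a joint would pass 70% of its speed; a pose out of reach is approached as far as the arm can. A call with a gripper value outside its range is refused whole. The fingers move at their own pace and stop on an object; the grip force is fixed at half the most. Time passes only in rows, so rows that repeat a pose let the fingers close. It gives the time, the measured TCP pose, the force, the opening and the grip force at its end, in the units of the state.
- state(): the state, without advancing time (a new reading comes with each control period).
- camera(name): name is "scene" or "top" or "wrist"; returns the picture (384x512x3 uint8, red, green, blue); there is no depth.
- calibration(name): a dict with "fx", "fy", "cx", "cy" (pixels), "k1" (the pictures are not rectified: a ray, as slopes to the right and down, at radius r is drawn at 1 + k1 r^2 times it, then the intrinsics apply), "rvec" (rotation vector, rad) and "tvec" (3), from world to camera coordinates, as OpenCV has them. Camera axes: x right, y down, z forward; pixel columns grow to the right and rows downward; lengths in mm; the calibration is good to about 2 mm. A picture is of the moment at which its call begins: read the wrist's pose just before it. calibration takes no time and is no camera call; for the wrist camera it gives the pose at the moment of the call.
- sign_off(): hands the job in; it is judged then, once.
The state is a dict: "time": time; "joint_positions": joint angles; "dq": joint speeds; "effort": joint torques, N m; "tcp_pos": TCP position; "tcp_rot": TCP orientation; "contact_force": force on the tool from outside, world axes, zero at the start; "ft_torque": the same for the moment, N m; "finger_gap": finger opening in mm; "grasp_force": force on a finger pad.
Only numpy, scipy, OpenCV 4.12 (cv2) and the standard library are available. Lean on these libraries where they do the work, as an engineer would, in place of code of your own. Each camera call takes 0.05 s, during which the arm holds its last target. There are 200 camera calls.

## Working session

There is one attempt and no reset: what is moved stays moved. The work goes in short steps, Python scripts to look and compute and a tool call to move; the robot and the scene stay as the last step left them, time stands still between calls to the robot, and variables do not carry over. Pictures are saved under pics/ and viewed, at most 10 in all, crops included, and the job is handed in when it is done.

Besides the shell and the picture viewer there is one more tool, called in YAML: its name, and indented under it one key for each argument. jog_arm: Moves the arm, as the interface text tells. Its arguments: {"type":"object","properties":{"motion":{"type":"array"}},"required":["motion"]}

```bash
mkdir -p pics; ls; python3 - <<'E'
from rig import *
import cv2
for n in ("scene","top"):
    im=camera(n); cv2.imwrite(f"pics/{n}0.png",cv2.resize(im[:,:,::-1],(800,600),interpolation=cv2.INTER_CUBIC)); print(n,calibration(n))
print(state())
E
```

```text
pics
scene {'fx': 485.0647033348474, 'fy': 485.0647033348474, 'cx': 256.888824825825, 'cy': 182.46360109307795, 'k1': -0.1813537600811124, 'rvec': array([ 0.13943243, -2.80270401,  1.31842916]), 'tvec': array([ 508.57959303,   64.23321457, 1669.15414178])}
top {'fx': 420.7512726993688, 'fy': 420.7512726993688, 'cx': 256.3651522308281, 'cy': 185.19836551508607, 'k1': -0.13374854098685424, 'rvec': array([ 2.11756475, -2.12599173,  0.1549046 ]), 'tvec': array([  38.26969085,  523.03252546, 1098.21585803])}
{'time': 0.1, 'joint_positions': array([ 1.15591105e+00,  2.21174422e-01,  1.52748658e+00,  2.59503469e-05,
        1.39468687e+00, -1.26092806e-01]), 'dq': array([ 8.30740510e-05, -1.66764108e-03, -2.72087817e-03, -1.18673746e-04,
        3.07341166e-04,  1.16838597e-03]), 'effort': array([ 5.35694089e-04, -4.98239207e+01, -3.90548480e+01, -2.56781350e-04,
        5.70013071e-03,  2.06124014e-05]), 'tcp_pos': array([177.77041503, 598.62658175, 230.29716132]), 'tcp_rot': array([ 1.43897180e-01,  9.89592255e-01, -8.42288778e-04, -2.46808206e-04]), 'contact_force': array([-0.92423188,  0.0435564 ,  0.43629555]), 'ft_torque': array([-0.01714271,  0.03476651, -0.01905091]), 'grasp_force': 0.0, 'finger_gap': 85.5605025575613}
```

View pics/scene0.png

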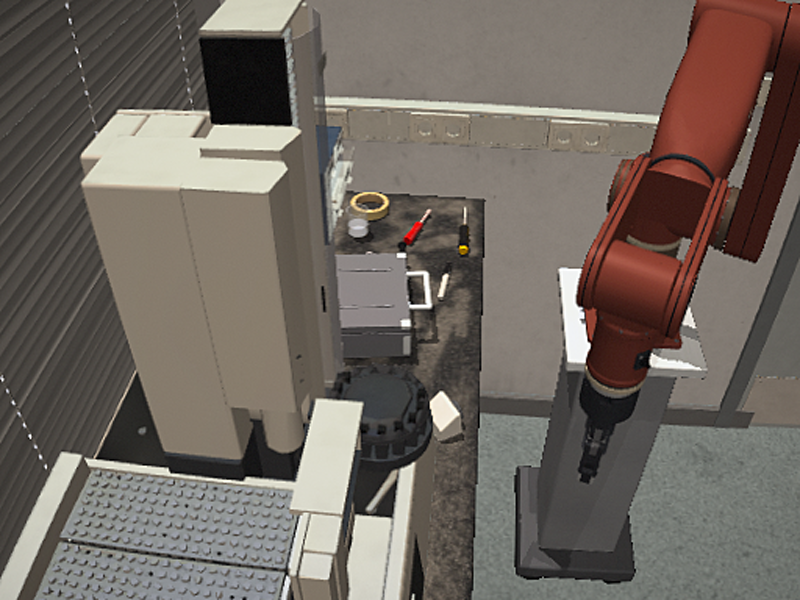

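View pics/top0.png

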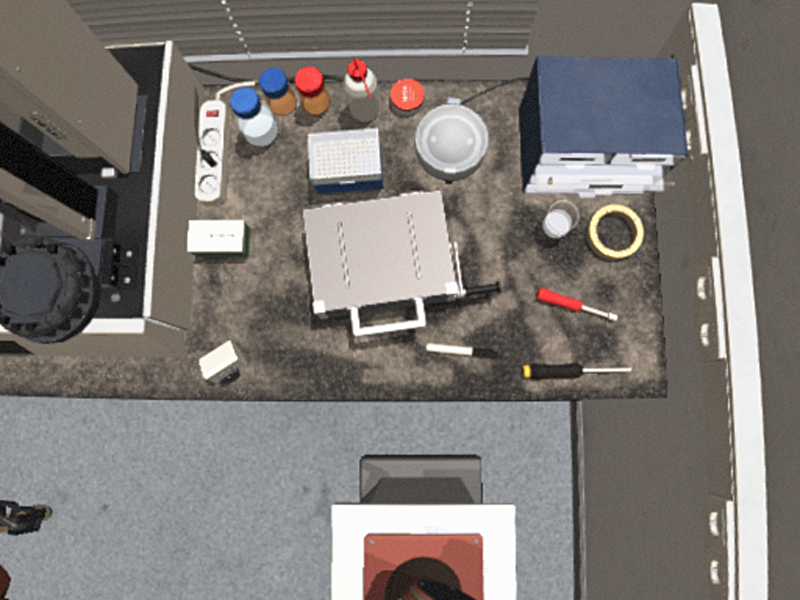

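The scene picture shows the case at about (375,290), driver (415,228). In the top picture, the lid spans (305,208)–(460,300), the handle bar is near (389,330), the knob near (480,290), and the driver runs (539,294) to (616,317).

```bash
cat > h.py <<'E'
import numpy as np, cv2
from rig import *
from scipy.spatial.transform import Rotation as R
def ray(n,px,c=None):
    c=c or calibration(n); K=np.array([[c["fx"],0,c["cx"]],[0,c["fy"],c["cy"]],[0,0,1]])
    u=cv2.undistortPoints(np.array(px,float).reshape(-1,1,2),K,np.array([c["k1"],0,0,0,0.]))[:,0]
    M=R.from_rotvec(c["rvec"]).as_matrix(); o=-M.T@c["tvec"]
    return o,np.c_[u,np.ones(len(u))]@M
def onz(n,px,z,c=None):
    o,d=ray(n,px,c); return o+d*((np.broadcast_to(z,len(d))-o[2])/d[:,2])[:,None]
def proj(n,P,c=None):
    c=c or calibration(n); K=np.array([[c["fx"],0,c["cx"]],[0,c["fy"],c["cy"]],[0,0,1]])
    return cv2.projectPoints(np.array(P,float).reshape(-1,1,3),c["rvec"],c["tvec"],K,np.array([c["k1"],0,0,0,0.]))[0][:,0]
E
python3 - <<'E'
from h import *
im=cv2.imread('pics/top0.png')
s=800/512
np.set_printoptions(precision=1,suppress=True)
P=[(314,312),(462,292),(443,194),(305,208),(355,331),(424,326),(465,292),(497,287),(539,294),(580,304),(616,317)]
Z=[90,90,90,90,81,81,55,55,12,12,6]
print(np.c_[P,onz("top",np.array(P)/s,Z)])
a=im[180:350,290:520]; cv2.imwrite('pics/c1.png',cv2.resize(a,(800,591),interpolation=cv2.INTER_CUBIC))
E
```

```text
[[ 314.   312.   478.   179.7   90. ]
 [ 462.   292.   510.4  -67.3   90. ]
 [ 443.   194.   681.   -38.    90. ]
 [ 305.   208.   658.5  199.3   90. ]
 [ 355.   331.   446.9  111.6   81. ]
 [ 424.   326.   454.8   -3.6   81. ]
 [ 465.   292.   516.2  -74.9   55. ]
 [ 497.   287.   524.6 -130.3   55. ]
 [ 539.   294.   518.9 -210.7   12. ]
 [ 580.   304.   500.3 -284.1   12. ]
 [ 616.   317.   477.1 -350.4    6. ]]
```

View pics/c1.png

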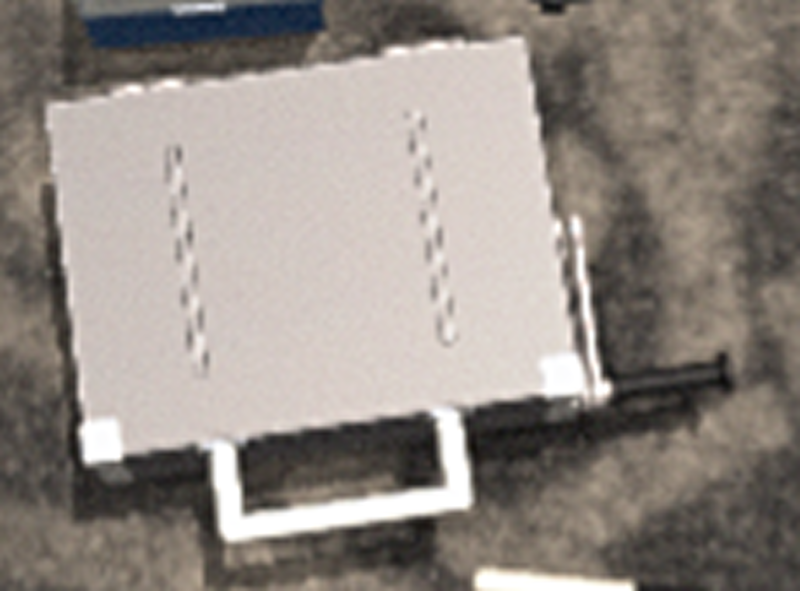

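The crop shows lid corners (50,105), (524,40), (583,390) and (88,462), the bar running (235,527)–(465,492), and the knob running (612,385)–(725,370).

```bash
cat >> h.py <<'E'
np.set_printoptions(precision=2,suppress=True)
E
python3 - <<'E'
from h import *
from scipy.optimize import least_squares
s=800/512
q=np.array([(50,105),(524,40),(583,390),(88,462),(348,510),(668,378)])/3.478+[290,180]
q/=s
M=np.array([(90,120,90),(90,-120,90),(-90,-120,90),(-90,120,90),(-132,0,81),(-85.5,-167,55)])
c=calibration("top")
f=lambda p:(proj("top",R.from_euler('z',p[2]).apply(M)+[p[0]*1000,p[1]*1000,0],c)-q).ravel()
r=least_squares(f,[.58,.07,.1]); p=r.x
print(p*[1000,1000,57.3], r.fun.reshape(-1,2))
T=lambda v:R.from_euler('z',p[2]).apply(v)+[p[0]*1000,p[1]*1000,0]
for n,v in dict(handle=(-132,0,81),hinge=(90,0,72),knob=M[5],pivot=(-10,-167,32),bay=(90-6-58.5,0,8)).items(): print(n,T(v))
# driver
d=onz("top",np.array([(539,294),(616,317)])/s,[12,6]); print(d,np.linalg.norm(d[0]-d[1]),d.mean(0))
st=state(); print(R.from_quat(st['tcp_rot']).as_matrix())
E
```

```text
[582.61  71.28   7.9 ] [[-0.82 -0.23]
 [ 0.42 -0.99]
 [-0.01  0.09]
 [-0.1  -0.14]
 [-0.05  0.82]
 [ 0.55  0.33]]
handle [451.87  53.13  81.  ]
hinge [671.76  83.66  72.  ]
knob [ 520.89 -105.89   55.  ]
pivot [595.67 -95.51  32.  ]
bay [607.87  74.79   8.  ]
[[ 518.93 -210.73   12.  ]
 [ 477.09 -350.35    6.  ]] 145.88299492522142 [ 498.01 -280.54    9.  ]
[[-0.96  0.28 -0.  ]
 [ 0.28  0.96 -0.  ]
 [ 0.   -0.   -1.  ]]
```

```bash
cat >> h.py <<'E'
CY=np.deg2rad(7.9); C0=np.array([582.6,71.3,0])
W=lambda v:R.from_euler('z',CY).apply(v)+C0
L=lambda w:R.from_euler('z',-CY).apply(np.asarray(w)-C0)
def down(yaw,tilt=0):  # yaw of tool y (deg); tilt: rotation about tool x (deg)
    y=np.deg2rad(yaw); ty=np.array([np.cos(y),np.sin(y),0]); tz=np.array([0,0,-1.]); 
    return R.from_matrix(np.c_[np.cross(ty,tz),ty,tz])*R.from_euler('x',tilt,degrees=True)
def rows(*tg,s=None):  # (world tcp mm, Rotation)
    s=s or state(); R0=R.from_quat(s['tcp_rot'])
    for p,r in tg:
        print(np.round(R0.inv().apply(np.asarray(p)-s['tcp_pos'])/1000,4),np.round((R0.inv()*r).as_rotvec(degrees=True),2))
def st():
    s=state(); print('t',s['time'],'tcp',s['tcp_pos'],'local',L(s['tcp_pos']),'tiltz',R.from_quat(s['tcp_rot']).as_matrix()[:,2],'F',s['contact_force'],'gap',s['finger_gap'],'g',s['grasp_force'])
E
python3 - <<'E'
from h import *
rows((W((-132,0,170)),down(7.9)))
E
```

```text
[-0.42 -0.44  0.06] [-0.1   0.04 65.55]
```

jog_arm:
  motion:
    - [[-0.42, -0.44, 0.06, 0, 0, 65.5, 35], [-0.42, -0.44, 0.06, 0, 0, 65.5, 35], [-0.42, -0.44, 0.06, 0, 0, 65.5, 35], [-0.42, -0.44, 0.06, 0, 0, 65.5, 35], [-0.42, -0.44, 0.06, 0, 0, 65.5, 35], [-0.42, -0.44, 0.06, 0, 0, 65.5, 35], [-0.42, -0.44, 0.06, 0, 0, 65.5, 35], [-0.42, -0.44, 0.06, 0, 0, 65.5, 35], [-0.42, -0.44, 0.06, 0, 0, 65.5, 35], [-0.42, -0.44, 0.06, 0, 0, 65.5, 35], [-0.42, -0.44, 0.06, 0, 0, 65.5, 35], [-0.42, -0.44, 0.06, 0, 0, 65.5, 35]]

```text
time: 1.6
tcp_pos: [454.7, 58.0, 170.9]
tcp_rot: [0.657, 0.754, -0.0, -0.001]
contact_force: [0.0, -0.8, 0.6]
finger_gap: 30.1
grasp_force: 0.0
```

```bash
sed -i 's/^np.set_printoptions.*/np.set_printoptions(precision=4,suppress=True)/' h.py; python3 - <<'E'
from h import *
st(); c=calibration("wrist"); im=camera("wrist"); cv2.imwrite('pics/w1.png',im[:,:,::-1])
rows((W((-132,0,62)),down(7.9)))
print(proj("wrist",[W((-132,0,81)),W((-132,49,81)),W((-132,-49,81))],c))
E
```

```text
t 1.6 tcp [454.7233  57.9961 170.8839] local [-128.4916    4.3983  170.8839] tiltz [-0.0013  0.0005 -1.    ] F [ 0.0345 -0.7668  0.553 ] gap 30.094680062827624 g 0.0
[-0.005  -0.0035  0.1091] [-0.04 -0.03  0.08]
[[242.6946 206.6192]
 [242.4094 139.3459]
 [242.9415 265.864 ]]
```

View pics/w1.png

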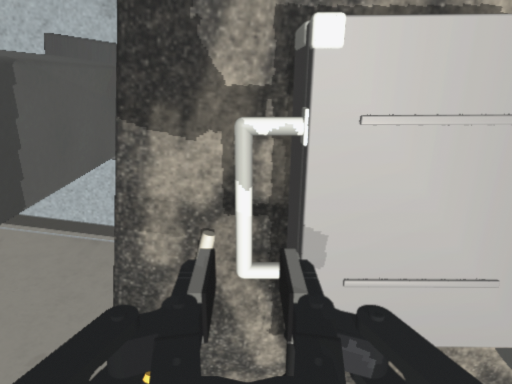

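The bar lies at column 244, between rows 127 and 270. That agrees with the fit to about 3 mm, so I'm descending.

jog_arm:
  motion:
    - [[-0.003, -0.003, 0.05, 0, 0, 0, 35], [-0.003, -0.003, 0.108, 0, 0, 0, 35], [-0.003, -0.003, 0.108, 0, 0, 0, 35], [-0.003, -0.003, 0.108, 0, 0, 0, 35], [-0.003, -0.003, 0.108, 0, 0, 0, 5], [-0.003, -0.003, 0.108, 0, 0, 0, 5], [-0.003, -0.003, 0.108, 0, 0, 0, 5], [-0.003, -0.003, 0.108, 0, 0, 0, 5]]

```text
time: 2.65
tcp_pos: [452.5, 54.4, 66.0]
tcp_rot: [0.656, 0.755, -0.0, -0.0]
contact_force: [-10.3, -0.3, 12.3]
finger_gap: 10.0
grasp_force: 58.6
```

```bash
python3 - <<'E'
from h import *
st(); s=state()
g=L(s['tcp_pos'])+[0,0,19]
print(g-[90,0,72])
for th in np.arange(0.1,1.31,.1):
    x=90-222*np.cos(th)+9*np.sin(th); z=72+222*np.sin(th)+9*np.cos(th)
    print(round(th,2),'dx',round(x+132,1),'dz',round(z-81,1))
E
```

```text
t 2.65 tcp [452.5283  54.414   65.9691] local [-131.1581    1.1519   65.9691] tiltz [-0.0007 -0.0003 -1.    ] F [-10.3326  -0.2669  12.3406] gap 10.001835442998827 g 58.550278544425964
[-221.1581    1.1519   12.9691]
0.1 dx 2.0 dz 22.1
0.2 dx 6.2 dz 43.9
0.3 dx 12.6 dz 65.2
0.4 dx 21.0 dz 85.7
0.5 dx 31.5 dz 105.3
0.6 dx 43.9 dz 123.8
0.7 dx 58.0 dz 140.9
0.8 dx 73.8 dz 156.5
0.9 dx 91.1 dz 170.5
1.0 dx 109.6 dz 182.7
1.1 dx 129.3 dz 192.9
1.2 dx 149.9 dz 201.2
1.3 dx 171.3 dz 207.3
```

jog_arm:
  motion:
    - [[0, 0.0005, -0.011, 0, 0, 0, 5], [0, 0.002, -0.022, 0, 0, 0, 5], [0, 0.004, -0.033, 0, 0, 0, 5], [0, 0.0062, -0.044, 0, 0, 0, 5], [0, 0.009, -0.0545, 0, 0, 0, 5], [0, 0.0126, -0.065, 0, 0, 0, 5], [0, 0.0165, -0.0755, 0, 0, 0, 5], [0, 0.021, -0.0857, 0, 0, 0, 5], [0, 0.026, -0.0955, 0, 0, 0, 5], [0, 0.0315, -0.1053, 0, 0, 0, 5]]

```text
time: 3.9
tcp_pos: [480.8, 58.4, 168.9]
tcp_rot: [0.656, 0.755, -0.003, -0.003]
contact_force: [-14.3, -2.3, 4.4]
finger_gap: 10.0
grasp_force: 58.5
```

```bash
python3 - <<'E'
from h import *
st()
E
```

```text
t 3.9 tcp [480.7655  58.3595 168.9344] local [-102.6466    1.1789  168.9344] tiltz [-0.008 -0.001 -1.   ] F [-14.3197  -2.2979   4.3727] gap 9.951543146902473 g 58.5345733165741
```

jog_arm:
  motion:
    - [[0, 0.005, -0.0095, 0, 0, 0, 5], [0, 0.0109, -0.0185, 0, 0, 0, 5], [0, 0.0177, -0.0273, 0, 0, 0, 5], [0, 0.025, -0.0356, 0, 0, 0, 5], [0, 0.0327, -0.0436, 0, 0, 0, 5], [0, 0.0408, -0.0512, 0, 0, 0, 5], [0, 0.0492, -0.0584, 0, 0, 0, 5], [0, 0.058, -0.0652, 0, 0, 0, 5], [0, 0.067, -0.0715, 0, 0, 0, 5], [0, 0.0765, -0.0774, 0, 0, 0, 5], [0, 0.086, -0.0827, 0, 0, 0, 5], [0, 0.096, -0.0876, 0, 0, 0, 5]]

```text
time: 5.4
tcp_pos: [579.8, 72.1, 261.9]
tcp_rot: [0.656, 0.755, 0.001, 0.002]
contact_force: [-4.9, 0.8, -6.6]
finger_gap: 9.3
grasp_force: 58.8
```

```bash
python3 - <<'E'
from h import *
st(); v=L(state()['tcp_pos'])+[0,0,15]-[90,0,72]; print(np.hypot(v[0],v[2]),np.arctan2(v[2],-v[0])-.04)
E
```

```text
t 5.4 tcp [579.7905  72.0881 261.858 ] local [ -2.6745   1.1667 261.858 ] tiltz [ 0.004  -0.0002 -1.    ] F [-4.9306  0.805  -6.6317] gap 9.29210392859333 g 58.78372371196747
224.84517107731506 1.1059615671025016
```

jog_arm:
  motion:
    - [[0, 0.01, -0.004, 0, 0, 0, 5], [0, 0.0205, -0.0075, 0, 0, 0, 5], [0, 0.031, -0.0105, 0, 0, 0, 5], [0, 0.0385, -0.0125, 0, 0, 0, 5], [0, 0.0425, -0.0135, 0, 0, 0, 5], [0, 0.0425, -0.0135, 0, 0, 0, 5]]

```text
time: 6.15
tcp_pos: [622.6, 78.0, 275.1]
tcp_rot: [0.656, 0.755, 0.002, 0.002]
contact_force: [-6.1, 0.9, 11.6]
finger_gap: 9.6
grasp_force: 64.2
```

```bash
cat >> h.py <<'E'
def lid():
    v=L(state()['tcp_pos'])+[0,0,15]-[90,0,72]; print('r,th',np.hypot(v[0],v[2]),np.arctan2(v[2],-v[0])-.04)
E
python3 - <<'E'
from h import *
st(); lid()
E
```

```text
t 6.15 tcp [622.6141  78.0222 275.0637] local [ 40.5583   1.1587 275.0637] tiltz [ 0.0061  0.0001 -1.    ] F [-6.062   0.8709 11.5645] gap 9.621822824350902 g 64.194495677948
r,th 223.59840231625597 1.3078350971136343
```

Push a bit further, then ease back.

jog_arm:
  motion:
    - [[0, 0.003, -0.002, 0, 0, 0, 5], [0, 0.005, -0.003, 0, 0, 0, 5], [0, 0.005, -0.003, 0, 0, 0, 5]]

```text
time: 6.52
tcp_pos: [624.7, 78.4, 275.6]
tcp_rot: [0.656, 0.754, -0.001, -0.001]
contact_force: [-13.5, -2.9, 6.9]
finger_gap: 9.5
grasp_force: 63.8
```

```bash
python3 - <<'E'
from h import *
st(); lid()
E
```

```text
t 6.525 tcp [624.7238  78.3626 275.5703] local [ 42.6947   1.2059 275.5703] tiltz [-0.0019 -0.0007 -1.    ] F [-13.5351  -2.9032   6.925 ] gap 9.486628086291022 g 63.78886878490448
r,th 223.63091247855084 1.3176533902472212
```

jog_arm:
  motion:
    - [[0, 0.001, -0.0005, 0, 0, 0, 5], [0, 0.001, -0.0005, 0, 0, 0, 5], [0, -0.003, 0, 0, 0, 0, 5], [0, -0.006, 0.001, 0, 0, 0, 5], [0, -0.008, 0.002, 0, 0, 0, 5], [0, -0.008, 0.002, 0, 0, 0, 5]]

```text
time: 7.28
tcp_pos: [620.0, 77.6, 274.5]
tcp_rot: [0.656, 0.754, 0.002, 0.002]
contact_force: [-1.0, 1.2, 7.7]
finger_gap: 9.5
grasp_force: 63.7
```

```bash
python3 - <<'E'
from h import *
st(); lid()
for ang in (125,119,110):
    a=np.deg2rad(ang); k=W((-10-79*np.cos(a),-167,32+79*np.sin(a))); print(ang,k,proj("top",[k])*1.5625,proj("scene",[k])*1.5625)
im=camera("top")[:,:,::-1]
a=cv2.resize(im[90:230,170:410],(800,467),interpolation=cv2.INTER_CUBIC); cv2.imwrite('pics/t2.png',a)
E
```

```text
t 7.275 tcp [619.9776  77.6448 274.4693] local [ 37.895    1.1473 274.4693] tiltz [ 0.0069  0.0004 -1.    ] F [-1.0296  1.2419  7.7423] gap 9.54233953256969 g 63.66070032119751
r,th 223.62431444918158 1.2956322331521337
125 [640.5306 -89.2616  96.713 ] [[473.7923 215.4317]] [[348.767  237.8083]]
119 [633.5846 -90.2254 101.095 ] [[474.6829 218.677 ]] [[351.7677 236.1775]]
110 [622.4113 -91.7758 106.2357] [[476.033  224.2719]] [[356.6447 234.2268]]
```

View pics/t2.png

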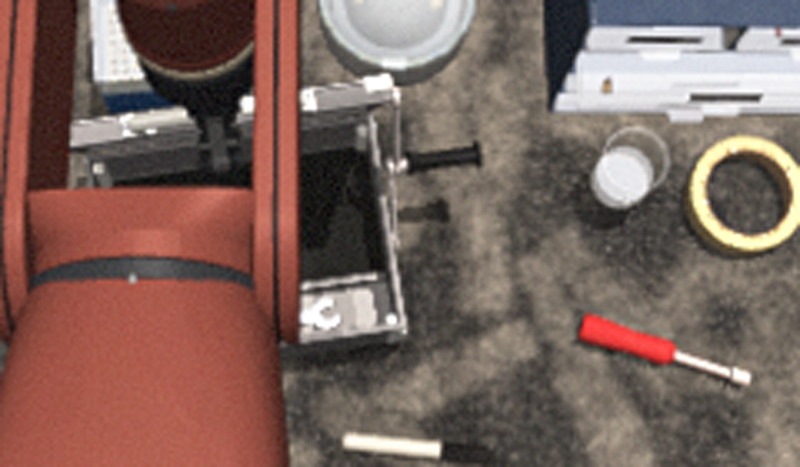

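The knob centre is at crop (445,157), which is full-scale (474,214). That matches the 125° locked prediction. I'll check it by letting the lid sink against the stay.

jog_arm:
  motion:
    - [[0, -0.002, 0, 0, 0, 0, 5], [0, -0.004, 0.001, 0, 0, 0, 5], [0, -0.004, 0.001, 0, 0, 0, 5]]

```text
time: 7.7
tcp_pos: [617.9, 77.3, 274.0]
tcp_rot: [0.656, 0.754, 0.004, 0.004]
contact_force: [6.9, 1.6, 8.6]
finger_gap: 9.3
grasp_force: 63.8
```

```bash
python3 - <<'E'
from h import *
st(); lid()
E
```

```text
t 7.7 tcp [617.8858  77.3463 273.954 ] local [ 35.7819   1.139  273.954 ] tiltz [ 0.0118  0.001  -0.9999] F [6.89   1.5961 8.558 ] gap 9.336933877853394 g 63.75439167022705
r,th 223.62611633554317 1.285906309943502
```

The bar resists lowering (force reversed to +x), so the stay is locked. Releasing and backing up.

jog_arm:
  motion:
    - [[0, 0.003, -0.001, 0, 0, 0, 5], [0, 0.003, -0.001, 0, 0, 0, 40], [0, 0.003, -0.001, 0, 0, 0, 40], [0, 0.003, -0.03, 0, 0, 0, 40], [0, 0, -0.06, 0, 0, 0, 40], [0, -0.06, -0.08, 0, 0, 0, 40], [0, -0.1, -0.08, 0, 0, 0, 40]]

```text
time: 8.57
tcp_pos: [514.3, 62.8, 350.8]
tcp_rot: [0.656, 0.754, 0.0, 0.001]
contact_force: [0.4, -0.1, 0.5]
finger_gap: 34.0
grasp_force: 0.0
```

```bash
python3 - <<'E'
from h import *
st()
d=np.array([41.8,139.6,0])/145.7
g=np.array([498,-280.5,0])+24*d
r=down(-16.7,-10)
def tcp(z): return g+[0,0,5]-r.apply([0,0,1])*(z)
print(g)
rows((tcp(120),r))
E
```

```text
t 8.575 tcp [514.2677  62.8058 350.8292] local [-68.8513   0.9783 350.8292] tiltz [ 0.0015 -0.0002 -1.    ] F [ 0.3702 -0.1298  0.5246] gap 34.02508574634046 g 0.0
[ 504.8854 -257.5048    0.    ]
[-0.3072 -0.0729  0.2277] [-9.76 -2.15 24.59]
```

jog_arm:
  motion:
    - [[-0.307, -0.073, 0.1, -9.8, -2.1, 24.6, 45], [-0.307, -0.073, 0.1, -9.8, -2.1, 24.6, 45], [-0.307, -0.073, 0.1, -9.8, -2.1, 24.6, 45], [-0.307, -0.073, 0.1, -9.8, -2.1, 24.6, 45], [-0.307, -0.073, 0.228, -9.8, -2.1, 24.6, 45], [-0.307, -0.073, 0.228, -9.8, -2.1, 24.6, 45], [-0.307, -0.073, 0.228, -9.8, -2.1, 24.6, 45], [-0.307, -0.073, 0.228, -9.8, -2.1, 24.6, 45], [-0.307, -0.073, 0.228, -9.8, -2.1, 24.6, 45]]

```text
time: 9.7
tcp_pos: [485.9, -251.1, 122.8]
tcp_rot: [0.799, 0.595, 0.052, 0.07]
contact_force: [0.9, -0.4, 0.7]
finger_gap: 38.4
grasp_force: 0.0
```

```bash
python3 - <<'E'
from h import *
st(); c=calibration("wrist"); im=camera("wrist"); cv2.imwrite('pics/w2.png',im[:,:,::-1])
d=np.array([41.8,139.6,0])/145.7
g=np.array([498,-280.5,0])+24*d
r=down(-16.7,-10)
rows((g+[0,0,5],r))
m=np.array([498,-280.5,12]); print(proj("wrist",[m-2*d,m+24*d,m+74*d,m-73*d],c))
t=camera("top")[:,:,::-1]; cv2.imwrite('pics/t3.png',t)
np.savez('w2.npz',**{k:np.array(v) for k,v in c.items()})
E
```

```text
t 9.7 tcp [ 485.863  -251.1168  122.8184] local [-140.1333 -306.0609  122.8184] tiltz [ 0.1665 -0.0494 -0.9848] F [ 0.9485 -0.3722  0.7138] gap 38.39326734269268 g 0.0
[-0.0007 -0.0018  0.1203] [0.11 0.   0.02]
[[248.3194 221.9444]
 [248.3304 191.5197]
 [248.3545 127.2791]
 [248.2938 296.4604]]
```

View pics/w2.png

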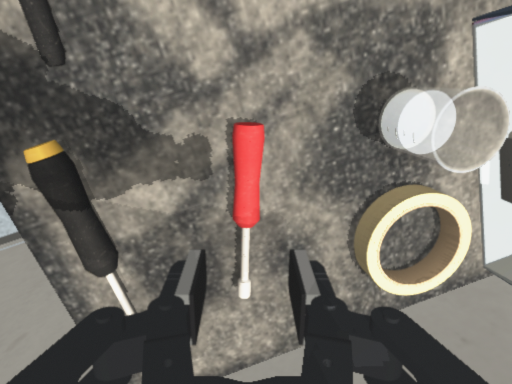

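The driver handle runs (249,124)–(246,227) and the socket tip is at (245,298), all within 3 px of prediction. I'm going down to grasp it.

jog_arm:
  motion:
    - [[0, -0.002, 0.05, 0, 0, 0, 45], [0, -0.002, 0.1, 0, 0, 0, 45], [-0.001, -0.002, 0.119, 0, 0, 0, 45], [-0.001, -0.002, 0.119, 0, 0, 0, 45], [-0.001, -0.002, 0.119, 0, 0, 0, 0], [-0.001, -0.002, 0.119, 0, 0, 0, 0], [-0.001, -0.002, 0.119, 0, 0, 0, 0], [-0.001, -0.002, 0.119, 0, 0, 0, 0]]

```text
time: 10.8
tcp_pos: [504.3, -257.8, 6.0]
tcp_rot: [0.799, 0.595, 0.053, 0.071]
contact_force: [-0.5, 2.5, 6.1]
finger_gap: 16.4
grasp_force: 60.0
```

```bash
python3 - <<'E'
from h import *
st()
E
```

```text
t 10.8 tcp [ 504.2838 -257.758     5.9889] local [-122.8002 -315.1709    5.9889] tiltz [ 0.1685 -0.0503 -0.9844] F [-0.4904  2.5258  6.1254] gap 16.372616954444215 g 59.954341650009155
```

```bash
python3 - <<'E'
from h import *
s=state(); rs=R.from_quat(s['tcp_rot'])
r=down(7.9,-10); p=W((8,24,15)); up=lambda h:p-r.apply([0,0,1])*h
rows((s['tcp_pos']+[0,0,60],rs),(s['tcp_pos']+[0,0,190],rs),(up(190),r),(up(60),r),(p,r))
E
```

```text
[ 0.      0.0105 -0.0591] [0. 0. 0.]
[ 0.0001  0.0334 -0.187 ] [0. 0. 0.]
[ 0.3492 -0.017  -0.2022] [  0.13   4.28 -24.23]
[ 0.3585 -0.0193 -0.0725] [  0.13   4.28 -24.23]
[ 0.3628 -0.0204 -0.0127] [  0.13   4.28 -24.23]
```

jog_arm:
  motion:
    - [[0, 0.006, -0.03, 0, 0, 0, 0], [0, 0.015, -0.085, 0, 0, 0, 0], [0, 0.025, -0.14, 0, 0, 0, 0], [0.02, 0.033, -0.187, 0, 0, 0, 0], [0.07, 0.025, -0.19, 0.1, 0.9, -5, 0], [0.13, 0.015, -0.195, 0.1, 1.7, -10, 0], [0.19, 0, -0.2, 0.1, 2.6, -15, 0], [0.25, -0.008, -0.202, 0.1, 3.5, -20, 0], [0.31, -0.015, -0.202, 0.1, 4.3, -24.2, 0], [0.349, -0.017, -0.202, 0.1, 4.3, -24.2, 0], [0.349, -0.017, -0.202, 0.1, 4.3, -24.2, 0]]

```text
time: 12.18
tcp_pos: [553.5, 94.2, 200.5]
tcp_rot: [0.653, 0.752, 0.066, 0.056]
contact_force: [-1.1, -1.4, -0.9]
finger_gap: 16.5
grasp_force: 59.0
```

```bash
python3 - <<'E'
from h import *
st()
r=down(7.9,-10); p=W((8,24,15)); up=lambda h:p-r.apply([0,0,1])*h
rows((up(60),r),(p,r))
c=calibration("wrist"); im=camera("wrist"); cv2.imwrite('pics/w3.png',im[:,:,::-1])
E
```

```text
t 12.175 tcp [553.469   94.184  200.4877] local [-25.7092  26.6708 200.4877] tiltz [ 0.1696  0.0263 -0.9852] F [-1.1007 -1.3539 -0.8782] gap 16.492350542325408 g 59.012213945388794
[-0.003   0.0012  0.1285] [-0.12 -0.16  0.18]
[-0.0032  0.0014  0.1885] [-0.12 -0.16  0.18]
```

View pics/w3.png

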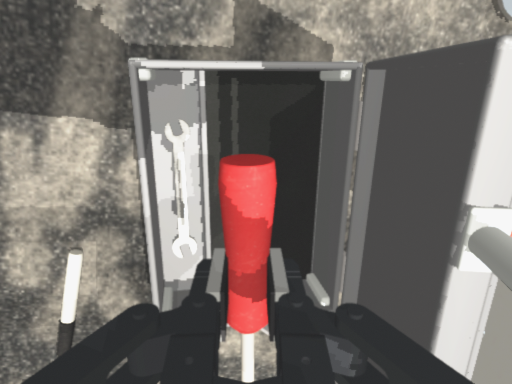

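The driver is held level over the rear bay. The divider is left of it at column 205 and the lid is clear on the right. Lowering.

jog_arm:
  motion:
    - [[-0.003, 0.001, 0.05, 0, 0, 0, 0], [-0.003, 0.001, 0.1, 0, 0, 0, 0], [-0.003, 0.001, 0.15, 0, 0, 0, 0], [-0.003, 0.001, 0.175, 0, 0, 0, 0], [-0.003, 0.001, 0.187, 0, 0, 0, 0], [-0.003, 0.001, 0.188, 0, 0, 0, 0], [-0.003, 0.001, 0.188, 0, 0, 0, 0]]

```text
time: 13.1
tcp_pos: [587.9, 93.2, 16.8]
tcp_rot: [0.655, 0.751, 0.066, 0.057]
contact_force: [1.0, 0.4, -0.1]
finger_gap: 16.8
grasp_force: 59.1
```

```bash
python3 - <<'E'
from h import *
st()
E
```

```text
t 13.1 tcp [587.9361  93.2141  16.8242] local [ 8.2974 20.9727 16.8242] tiltz [ 0.1718  0.0253 -0.9848] F [ 1.002   0.4015 -0.0907] gap 16.814892400435692 g 59.08449947834015
```

jog_arm:
  motion:
    - [[0, 0, 0.002, 0, 0, 0, 0], [0, 0, 0.0035, 0, 0, 0, 0], [0, 0, 0.0035, 0, 0, 0, 0]]

```text
time: 13.48
tcp_pos: [588.4, 93.7, 13.9]
tcp_rot: [0.654, 0.751, 0.066, 0.056]
contact_force: [-5.8, -1.3, 11.6]
finger_gap: 16.6
grasp_force: 60.8
```

jog_arm:
  motion:
    - [[0, 0, 0, 0, 0, 0, 40], [0, 0, 0, 0, 0, 0, 40], [0, 0, 0, 0, 0, 0, 40], [0, 0, -0.04, 0, 0, 0, 40], [0, 0, -0.1, 0, 0, 0, 40], [0, 0, -0.16, 0, 0, 0, 40], [0, 0, -0.2, 0, 0, 0, 40], [0, 0, -0.2, 0, 0, 0, 40]]

```text
time: 14.48
tcp_pos: [556.0, 88.7, 213.8]
tcp_rot: [0.654, 0.751, 0.068, 0.059]
contact_force: [0.5, 0.8, 0.7]
finger_gap: 34.1
grasp_force: 0.0
```

```bash
python3 - <<'E'
from h import *
st(); im=camera("wrist"); cv2.imwrite('pics/w4.png',im[:,:,::-1])
E
```

```text
t 14.475 tcp [555.9524  88.6733 213.7926] local [-24.0069  20.871  213.7926] tiltz [ 0.1779  0.0255 -0.9837] F [0.5245 0.7609 0.6568] gap 34.139384439582166 g 0.0
```

View pics/w4.png

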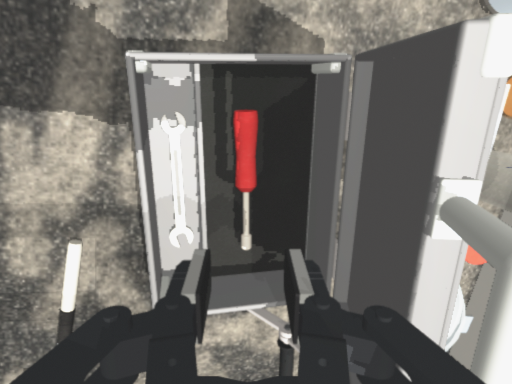

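The driver lies flat in the rear bay, from (246,110) to (246,250), clear of the walls and divider. Next is the knob.

```bash
cat >> h.py <<'E'
RK=down(7.9)*R.from_euler('y',8,degrees=True)
def kn(a): a=np.deg2rad(a); return np.array([-10-79*np.cos(a),-173,32+79*np.sin(a)])
def kt(a,back=19): return W(kn(a))-RK.apply([0,0,1])*(back-19)+RK.apply([0,0,1])*19
E
python3 - <<'E'
from h import *
rows((W((-40,-195,230)),RK),(kt(125,120),RK)); print(L(kt(125,120)))
E
```

```text
[-0.216  -0.0109 -0.0217] [10.08  7.9   0.67]
[-0.2055  0.0541  0.0428] [10.08  7.9   0.67]
[  35.3125 -184.4122  177.915 ]
```

jog_arm:
  motion:
    - [[-0.05, -0.011, -0.022, 3, 2, 0.2, 45], [-0.1, -0.011, -0.022, 6, 4, 0.4, 45], [-0.16, -0.011, -0.022, 8, 6, 0.6, 45], [-0.216, -0.011, -0.022, 10, 7.9, 0.7, 45], [-0.212, 0.02, 0.01, 10, 7.9, 0.7, 45], [-0.206, 0.054, 0.043, 10, 7.9, 0.7, 45], [-0.206, 0.054, 0.043, 10, 7.9, 0.7, 45], [-0.206, 0.054, 0.043, 10, 7.9, 0.7, 45]]

```text
time: 15.52
tcp_pos: [640.8, -106.8, 173.5]
tcp_rot: [0.655, 0.752, 0.044, -0.055]
contact_force: [1.1, 0.3, 0.6]
finger_gap: 38.6
grasp_force: 0.0
```

```bash
python3 - <<'E'
from h import *
st(); c=calibration("wrist"); im=camera("wrist"); cv2.imwrite('pics/w5.png',im[:,:,::-1])
rows((kt(125),RK))
k=kn(125); print(proj("wrist",[W((k[0],y,k[2])) for y in (-142.5,-167,-191.5)],c))
E
```

```text
t 15.525 tcp [ 640.767  -106.783   173.5065] local [  33.1384 -184.3876  173.5065] tiltz [-0.025  0.139 -0.99 ] F [1.1092 0.3361 0.5548] gap 38.562623619233385 g 0.0
[0.0007 0.0021 0.0982] [-0.2  -0.05 -0.05]
[[251.3072 162.3543]
 [251.2275 198.1078]
 [251.1521 232.4861]]
```

View pics/w5.png

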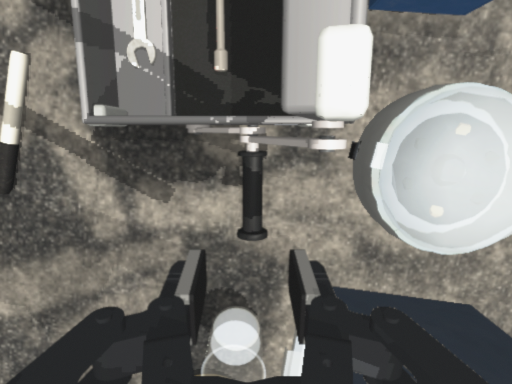

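The knob sleeve spans columns 243–262, rows 157–231, within about 1 mm of prediction. Descending and gripping.

jog_arm:
  motion:
    - [[0.0005, 0.003, 0.04, 0, 0, 0, 45], [0.0005, 0.003, 0.08, 0, 0, 0, 45], [0.0005, 0.003, 0.096, 0, 0, 0, 45], [0.0005, 0.003, 0.096, 0, 0, 0, 45]]

```text
time: 16.08
tcp_pos: [642.0, -92.9, 80.5]
tcp_rot: [0.655, 0.752, 0.045, -0.054]
contact_force: [0.2, -0.4, 1.1]
finger_gap: 38.3
grasp_force: 0.0
```

jog_arm:
  motion:
    - [[0, 0, 0, 0, 0, 0, 5], [0, 0, 0, 0, 0, 0, 5], [0, 0, 0, 0, 0, 0, 5], [0, 0, 0, 0, 0, 0, 5]]

```text
time: 16.58
tcp_pos: [642.7, -93.9, 82.8]
tcp_rot: [0.655, 0.752, 0.045, -0.053]
contact_force: [-6.3, -1.4, 5.5]
finger_gap: 12.0
grasp_force: 58.5
```

```bash
python3 - <<'E'
from h import *
st(); s=state(); tz=R.from_quat(s['tcp_rot']).as_matrix()[:,2]
print('grasp pt',L(s['tcp_pos']-19*tz),'exp',kn(125))
k0=kn(125)
for a in list(range(125,16,-6))+[17]:
    d=kn(a)-k0; print(a, (RK.inv().apply(R.from_euler('z',CY).apply(d))/1000))
E
```

```text
t 16.575 tcp [642.6722 -93.9343  82.8028] local [  36.7915 -171.9227   82.8028] tiltz [-0.0213  0.1368 -0.9904] F [-6.2812 -1.384   5.5334] gap 12.03313109131696 g 58.46607685089111
grasp pt [  36.8357 -174.552   101.6199] exp [  35.3125 -173.       96.713 ]
125 [0. 0. 0.]
119 [ 0.0006 -0.007  -0.0043]
113 [ 0.0011 -0.0144 -0.0079]
107 [ 0.0015 -0.0222 -0.0107]
101 [ 0.0018 -0.0302 -0.0127]
95 [ 0.0019 -0.0384 -0.0139]
89 [ 0.002  -0.0467 -0.0141]
83 [ 0.0019 -0.0549 -0.0136]
77 [ 0.0017 -0.0631 -0.0121]
71 [ 0.0014 -0.071  -0.0099]
65 [ 0.001  -0.0787 -0.0068]
59 [ 0.0004 -0.086  -0.003 ]
53 [-0.0002 -0.0929  0.0016]
47 [-0.001  -0.0992  0.0069]
41 [-0.0018 -0.1049  0.0128]
35 [-0.0027 -0.11    0.0192]
29 [-0.0037 -0.1144  0.0262]
23 [-0.0047 -0.118   0.0335]
17 [-0.0058 -0.1209  0.0412]
17 [-0.0058 -0.1209  0.0412]
```

jog_arm:
  motion:
    - [[0.0003, -0.0035, -0.002, 0, 0, 0, 5], [0.0006, -0.007, -0.0043, 0, 0, 0, 5], [0.0008, -0.0107, -0.006, 0, 0, 0, 5], [0.0011, -0.0144, -0.0079, 0, 0, 0, 5], [0.0013, -0.018, -0.0093, 0, 0, 0, 5], [0.0015, -0.0222, -0.0107, 0, 0, 0, 5]]

```text
time: 17.32
tcp_pos: [621.8, -96.8, 92.9]
tcp_rot: [0.655, 0.752, 0.046, -0.052]
contact_force: [3.1, -3.7, 5.9]
finger_gap: 11.7
grasp_force: 59.1
```

```bash
cat >> h.py <<'E'
def knob():
    s=state(); tz=R.from_quat(s['tcp_rot']).as_matrix()[:,2]
    v=L(s['tcp_pos']-15*tz)-[-10,0,32]; print('knob r',np.hypot(v[0],v[2]),'ang',np.degrees(np.arctan2(v[2],-v[0])),'y',v[1],'gap',s['finger_gap'],'F',s['contact_force'])
E
python3 - <<'E'
from h import *
knob()
E
```

```text
knob r 80.01373106417415 ang 108.76648296226836 y -173.91934850071297 gap 11.695177547171905 F [ 3.0792 -3.7484  5.882 ]
```

jog_arm:
  motion:
    - [[0.0002, -0.004, -0.001, 0, 0, 0, 5], [0.0003, -0.008, -0.002, 0, 0, 0, 5], [0.0004, -0.012, -0.0027, 0, 0, 0, 5], [0.0004, -0.0162, -0.0032, 0, 0, 0, 5], [0.0005, -0.0204, -0.0034, 0, 0, 0, 5], [0.0005, -0.0245, -0.0034, 0, 0, 0, 5], [0.0005, -0.0286, -0.0032, 0, 0, 0, 5], [0.0004, -0.0327, -0.0029, 0, 0, 0, 5], [0.0003, -0.0368, -0.0022, 0, 0, 0, 5], [0.0002, -0.0409, -0.0014, 0, 0, 0, 5], [0, -0.0449, -0.0004, 0, 0, 0, 5], [-0.0001, -0.0488, 0.0008, 0, 0, 0, 5]]

```text
time: 18.82
tcp_pos: [571.4, -103.8, 91.9]
tcp_rot: [0.655, 0.752, 0.044, -0.054]
contact_force: [-4.9, -5.5, 9.4]
finger_gap: 11.6
grasp_force: 59.7
```

```bash
python3 - <<'E'
from h import *
knob()
k0=kn(71)
for a in list(range(68,13,-3)):
    d=kn(a)-k0; print(a, (RK.inv().apply(R.from_euler('z',CY).apply(d))/1000))
E
```

```text
knob r 78.88762550686205 ang 71.42956049339554 y -173.9505569820405 gap 11.646522122560897 F [-4.9285 -5.5283  9.4158]
68 [-0.0002 -0.0039  0.0014]
65 [-0.0004 -0.0077  0.0031]
62 [-0.0007 -0.0114  0.0049]
59 [-0.001  -0.015   0.0069]
56 [-0.0013 -0.0185  0.0091]
53 [-0.0016 -0.0218  0.0115]
50 [-0.002  -0.0251  0.014 ]
47 [-0.0024 -0.0282  0.0168]
44 [-0.0028 -0.0311  0.0196]
41 [-0.0032 -0.0339  0.0226]
38 [-0.0036 -0.0365  0.0258]
35 [-0.0041 -0.039   0.0291]
32 [-0.0046 -0.0413  0.0325]
29 [-0.0051 -0.0434  0.036 ]
26 [-0.0056 -0.0453  0.0397]
23 [-0.0061 -0.047   0.0434]
20 [-0.0066 -0.0485  0.0472]
17 [-0.0072 -0.0498  0.0511]
14 [-0.0077 -0.0509  0.055 ]
```

jog_arm:
  motion:
    - [[-0.0002, -0.0039, 0.0014, 0, 0, 0, 5], [-0.0004, -0.0077, 0.0031, 0, 0, 0, 5], [-0.0007, -0.0114, 0.0049, 0, 0, 0, 5], [-0.001, -0.015, 0.0069, 0, 0, 0, 5], [-0.0013, -0.0185, 0.0091, 0, 0, 0, 5], [-0.0016, -0.0218, 0.0115, 0, 0, 0, 5], [-0.002, -0.0251, 0.014, 0, 0, 0, 5], [-0.0024, -0.0282, 0.0168, 0, 0, 0, 5], [-0.0028, -0.0311, 0.0196, 0, 0, 0, 5], [-0.0032, -0.0339, 0.0226, 0, 0, 0, 5]]

```text
time: 20.08
tcp_pos: [535.0, -108.8, 66.3]
tcp_rot: [0.655, 0.752, 0.042, -0.056]
contact_force: [-6.5, -9.2, -0.9]
finger_gap: 11.8
grasp_force: 58.7
```

```bash
python3 - <<'E'
from h import *
knob()
E
```

```text
knob r 78.88934814848471 ang 38.51958435439975 y -173.89353006307292 gap 11.793254293495844 F [-6.5478 -9.2202 -0.9135]
```

jog_arm:
  motion:
    - [[-0.0002, -0.0013, 0.0016, 0, 0, 0, 5], [-0.0004, -0.0026, 0.0032, 0, 0, 0, 5], [-0.0006, -0.0039, 0.0048, 0, 0, 0, 5], [-0.0009, -0.0051, 0.0065, 0, 0, 0, 5], [-0.0011, -0.0063, 0.0082, 0, 0, 0, 5], [-0.0014, -0.0074, 0.0099, 0, 0, 0, 5], [-0.0016, -0.0085, 0.0117, 0, 0, 0, 5], [-0.0019, -0.0095, 0.0134, 0, 0, 0, 5], [-0.0021, -0.0105, 0.0152, 0, 0, 0, 5], [-0.0024, -0.0114, 0.0171, 0, 0, 0, 5], [-0.0026, -0.0122, 0.0189, 0, 0, 0, 5]]

```text
time: 21.45
tcp_pos: [523.2, -110.3, 46.6]
tcp_rot: [0.655, 0.752, 0.042, -0.055]
contact_force: [-3.7, -11.1, -7.5]
finger_gap: 12.5
grasp_force: 58.4
```

```bash
python3 - <<'E'
from h import *
knob()
E
```

```text
knob r 79.29298668038709 ang 21.80579499410755 y -173.76584236380816 gap 12.470058187964133 F [ -3.6542 -11.0552  -7.4835]
```

jog_arm:
  motion:
    - [[-0.0002, -0.0006, 0.0012, 0, 0, 0, 5], [-0.0004, -0.0012, 0.0025, 0, 0, 0, 5], [-0.0006, -0.0018, 0.004, 0, 0, 0, 5], [-0.0008, -0.0024, 0.0055, 0, 0, 0, 5], [-0.001, -0.0028, 0.007, 0, 0, 0, 5], [-0.0012, -0.0033, 0.0085, 0, 0, 0, 5], [-0.0014, -0.0037, 0.0098, 0, 0, 0, 5], [-0.0014, -0.0037, 0.0098, 0, 0, 0, 5]]

```text
time: 22.45
tcp_pos: [522.3, -110.7, 39.6]
tcp_rot: [0.655, 0.752, 0.044, -0.053]
contact_force: [-2.8, -6.3, 6.6]
finger_gap: 11.8
grasp_force: 60.0
```

```bash
python3 - <<'E'
from h import *
knob()
im=camera("top")[:,:,::-1]; cv2.imwrite('pics/t5.png',cv2.resize(im[105:240,170:400],(800,470),interpolation=cv2.INTER_CUBIC))
s=camera("scene")[:,:,::-1]; cv2.imwrite('pics/s5.png',s)
E
```

```text
knob r 78.02866399017103 ang 16.726885934341325 y -174.0727641405067 gap 11.847225486772377 F [-2.763  -6.2648  6.6137]
```

jog_arm:
  motion:
    - [[0, 0, 0.0015, 0, 0, 0, 5], [0, 0, 0.0015, 0, 0, 0, 5], [0, 0, 0.0015, 0, 0, 0, 45], [0, 0, 0.0015, 0, 0, 0, 45], [0, 0, 0.0015, 0, 0, 0, 45], [0, 0, -0.04, 0, 0, 0, 45], [0, 0, -0.09, 0, 0, 0, 45], [0, 0, -0.15, 0, 0, 0, 45], [0, -0.06, -0.18, 0, 0, 0, 45], [0, -0.12, -0.18, 0, 0, 0, 45], [0, -0.12, -0.18, 0, 0, 0, 45]]

```text
time: 23.92
tcp_pos: [404.8, -150.3, 217.0]
tcp_rot: [0.656, 0.751, 0.045, -0.054]
contact_force: [-0.4, 0.6, -0.6]
finger_gap: 38.4
grasp_force: 0.0
```

```bash
python3 - <<'E'
from h import *
st(); im=camera("top")[:,:,::-1]; cv2.imwrite('pics/t6.png',cv2.resize(im[100:260,120:420],(800,427),interpolation=cv2.INTER_CUBIC))
P=[W((90,120,90)),W((90,-120,90)),W((-90,-120,90)),W((-90,120,90)),W((-85.5,-167,55)),W((-132,0,81))]
print((proj("top",P)-[120,100])*800/300)
E
```

```text
t 23.925 tcp [ 404.7901 -150.2573  216.97  ] local [-206.5743 -195.0156  216.97  ] tiltz [-0.0227  0.1386 -0.9901] F [-0.3942  0.6347 -0.6428] gap 38.37848336950879 g 0.0
[[197.2791  91.4488]
 [433.1594  57.5375]
 [460.9776 232.1754]
 [217.8253 266.8761]
 [504.1785 226.9335]
 [345.5301 293.0067]]
```

View pics/t6.png

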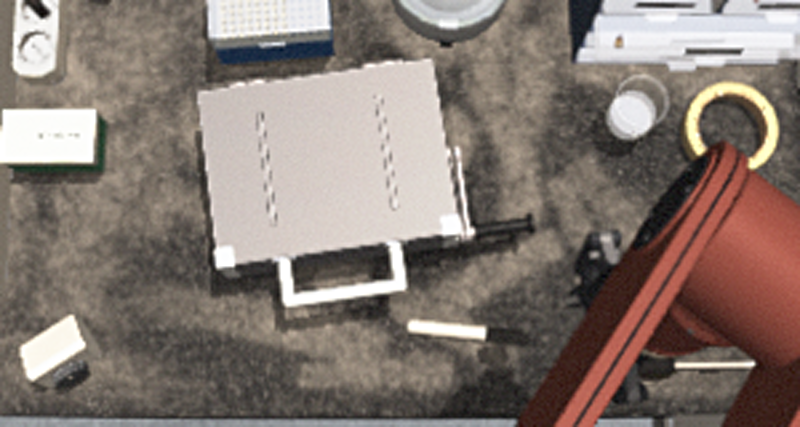

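The lid is shut, with its corners and handle where they started. The bystanders are undisturbed and the robot is clear, so I'm handing in.

```bash
python3 - <<'E'
from h import *
a=cv2.resize(cv2.imread('pics/top0.png'),(512,384),interpolation=cv2.INTER_AREA).astype(float); b=camera("top")[:,:,::-1].astype(float)
d=np.abs(a-b).mean(2)[120:225,190:322]; print(d.mean(),np.percentile(d,99))
print(sign_off())
E
```

```text
3.7101491101491106 15.0
the job is handed in; nothing more can be done
None
```

The job is handed in at about 24 s of the 72 s: the lid was raised and locked, the nut driver laid flat in the rear bay and released, and the lid lowered under control by the knob until shut. The last top view shows the lid back in its starting position and the other things I could see undisturbed; the arm hid part of the screwdriver.

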